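# Bring the red-lidded spice jar to the front of the carousel

## Robot

A 7-joint arm with a two-finger parallel gripper is mounted at the origin on the work surface. World frame = base frame: x ahead of the robot, y to its left, z up, the work surface at z = 0. Lengths are in mm, angles in rad, forces in N, time in s.
With the tool pointing down it reaches from about 350 to 900 mm from the base axis. Payload 8.1 kg.
Tool frame: the origin (TCP) lies midway between the tips of the shut fingers; the grasp point (between the pads) lies 19 mm behind it; z points along the fingers, y is the line along which they close (so a half turn about z gives the same grasp; the last joint's range is limited). The gripper opens to 92 mm and grips with 3 to 60 N. Pads are 19 mm wide; open, the fingers measure 130 mm over their backs; the gripper's body (75 mm by 190 mm) begins 47 mm behind the grasp point.
Start: joints at [-1.433, 0.434, 0.025, 1.573, -0.012, 1.134, -0.075], TCP at [149.077, 606.974, 226.742] pointing down, gripper open.
Joint ranges: [-2.62, 2.62], [-0.44, 2.09], [-1.27, 1.32], [0.08, 2.57], [-1.32, 4.46], [0.12, 2], [-2.74, 2.74]. Speed limits (rad/s): [2.22, 2.22, 3.01, 3.01, 3.14, 3.14, 3.14].

## Interface

Orientations are given as a unit quaternion [x, y, z, w].
In Python, from workcell import env gives the robot as it stands.
- The arm moves only by the tool drive_tool, never from a script. Its argument "increments" is a list that holds one entry, the list of rows, each a list of 5 numbers: the opening, from 0 (shut) to 1 (fully open), then the shift along the tool's x, y, z in units of 30 mm (1.0 is 30 mm), then the turn about the tool's z in units of 5 degrees (1.0 is 5 degrees). In form: [[[fingers, dx, dy, dz, twist], ...]]. A call has 1 to 8 rows; each row shifts and turns the commanded pose from where the row before left it, along the tool's axes as they then stand; what a row does not reach is not made up. A row lasts 1/12 s, in which the tool goes at most 41.7 mm and 7.16 degrees, less where a joint would pass 70% of its speed; a pose out of reach is approached as far as the arm can. A call is refused whole if a number of a shift passes 1 or a number of a turn 1, either way. A call with a gripper value outside its range is refused whole. The fingers move at their own pace and stop on an object; the grip force is fixed at half the most. Time passes only in rows, so rows that do not move let the fingers close. It gives the time, the measured TCP pose, the force, the opening and the grip force at its end, in the units of the state.
- env.get_obs(): the state, without advancing time (a new reading comes with each control period).
- env.capture(name): name is "scene" or "top" or "wrist"; returns the picture (400x640x3 uint8, red, green, blue); there is no depth.
- env.camera_model(name): a dict with "K" (3x3 intrinsics, pixels), "extrinsics" (4x4, takes a point from world to camera coordinates). Camera axes: x right, y down, z forward; pixel columns grow to the right and rows downward; lengths in mm; the calibration is good to about 2 mm. A picture is of the moment at which its call begins: read the wrist's pose just before it. camera_model takes no time and is no camera call; for the wrist camera it gives the pose at the moment of the call.
- env.job_done(): hands the job in; it is judged then, once.
The state is a dict: "time": time; "qpos": joint angles; "joint_vel": joint speeds; "joint_efforts": joint torques, N m; "tcp_pos": TCP position; "tool_rot": TCP orientation; "ft_force": force on the tool from outside, world axes, zero at the start; "wrist_torque": the same for the moment, N m; "finger_gap": finger opening in mm; "finger_force": force on a finger pad.
Only numpy, scipy, OpenCV 4.12 (cv2) and the standard library are available. Lean on these libraries where they do the work, as an engineer would, in place of code of your own. Each camera call takes 0.05 s, during which the arm holds its last target. There are 200 camera calls.

## Task

Turn the spice carousel by pushing the posts on its rim round with the fingertips until the red-lidded jar stands at the front, squarely in line with the white pointer on the stand, and leave it at rest there. Go gently, so that all the jars stay standing on the tray; do not touch or lift any jar, and leave the other things on the counter where they are.

Things in the scene. Friction and masses are not known exactly. Their poses are not given: they have to be found in the camera images.
- stand: fixed stand of the spice carousel: dark disc, 130 mm in diameter and 10 mm high, under the tray, with a flat white pointer, 6 mm high, that shows the front. Origin on the counter (z = 0) on the turning axis, z up; its own -x axis is the front: the pointer runs along it, its tip 193 mm from the axis, 53 mm beyond the tray's edge. Its yaw varies
- carousel (a joint): angle (rad) of the carousel's round wooden tray on the stand, growing anticlockwise seen from above; it turns either way, beyond a full turn, with light friction (about 1 N at a post) and stops where it is left. Tray 280 mm in diameter, floor 22 mm and 16 mm wide rim 30 mm above the counter. The jars, about 80 mm from the axis, ride with it; their places at the start do not depend on this angle
- post (a point): centre of the top of one of six alike light metal posts, 12 mm in diameter, that stand on the tray's rim 132 mm from the axis, 60 degrees apart, from 30 to 90 mm above the counter, and turn with the tray; at joint value 0 this one points along the stand's front (-x). A brass knob 20 mm in diameter stands on the axis, up to 57 mm above the counter
- jar_red: the marked jar: glass spice jar 46 mm in diameter and 55 mm tall, loose, standing on the floor of the carousel's tray, with a red lid 14 mm high and 47 mm across; origin at the centre of its underside, z up
- jar_white: glass spice jar 46 mm in diameter and 55 mm tall, loose, standing on the floor of the carousel's tray, with a white lid 14 mm high and 47 mm across; origin at the centre of its underside, z up
- jar_black: glass spice jar 46 mm in diameter and 55 mm tall, loose, standing on the floor of the carousel's tray, with a black lid 14 mm high and 47 mm across; origin at the centre of its underside, z up
- jar_green: glass spice jar 46 mm in diameter and 55 mm tall, loose, standing on the floor of the carousel's tray, with a green lid 14 mm high and 47 mm across; origin at the centre of its underside, z up
- jar_blue: glass spice jar 46 mm in diameter and 55 mm tall, loose, standing on the floor of the carousel's tray, with a blue lid 14 mm high and 47 mm across; origin at the centre of its underside, z up
- mug: loose blue mug, 80 mm in diameter, 90 mm tall, handle on its +y side; origin at the centre of its underside
- bowl: loose white bowl, 130 mm in diameter, 55 mm tall; origin at the centre of its underside
- salt_shaker: loose steel salt shaker, 44 mm in diameter, 80 mm tall; origin at the centre of its underside
Things that resemble listed ones, but are neither listed nor needed, are in the scene too. Leave any pink look-alike of the jar_green alone. What is shaped like the jar_red but purple is not meant.

How it is judged (in metres and radians):
At the end, for the whole second after the job is handed in: the centre of the red-lidded jar is at the front of the stand (at least 55 mm ahead of the axis) within 13 mm of the pointer's line, the carousel is at rest (under 0.05 rad/s), and all five jars stand upright (within 0.3 rad) on the tray (y of jar_red in the frame of stand between -0.013 and 0.013 m and x of jar_red in the frame of stand below -0.055 m and velocity of joint carousel between -0.05 and 0.05 rad/s and not (horizontal distance between jar_red and stand above 0.118 m or z of jar_red in the frame of stand below 0.01 m or angle between jar_red's own z axis and vertical above 0.3 rad) and not (horizontal distance between jar_white and stand above 0.118 m or z of jar_white in the frame of stand below 0.01 m or angle between jar_white's own z axis and vertical above 0.3 rad) and not (horizontal distance between jar_black and stand above 0.118 m or z of jar_black in the frame of stand below 0.01 m or angle between jar_black's own z axis and vertical above 0.3 rad) and not (horizontal distance between jar_green and stand above 0.118 m or z of jar_green in the frame of stand below 0.01 m or angle between jar_green's own z axis and vertical above 0.3 rad) and not (horizontal distance between jar_blue and stand above 0.118 m or z of jar_blue in the frame of stand below 0.01 m or angle between jar_blue's own z axis and vertical above 0.3 rad)); the robot touches nothing.
It fails at once if the robot touches a jar (contact force between any of the fingers, the arm and jar_red above 0.5 N or contact force between any of the fingers, the arm and jar_white above 0.5 N or contact force between any of the fingers, the arm and jar_black above 0.5 N or contact force between any of the fingers, the arm and jar_green above 0.5 N or contact force between any of the fingers, the arm and jar_blue above 0.5 N).
It fails at once if a jar is lifted off the tray (z of any of jar_red, jar_white, jar_black, jar_green, jar_blue in the frame of stand above 0.037 m).
It fails at once if a jar tips over or leaves the tray ((horizontal distance between jar_red and stand above 0.118 m or z of jar_red in the frame of stand below 0.01 m or angle between jar_red's own z axis and vertical above 0.3 rad) or (horizontal distance between jar_white and stand above 0.118 m or z of jar_white in the frame of stand below 0.01 m or angle between jar_white's own z axis and vertical above 0.3 rad) or (horizontal distance between jar_black and stand above 0.118 m or z of jar_black in the frame of stand below 0.01 m or angle between jar_black's own z axis and vertical above 0.3 rad) or (horizontal distance between jar_green and stand above 0.118 m or z of jar_green in the frame of stand below 0.01 m or angle between jar_green's own z axis and vertical above 0.3 rad) or (horizontal distance between jar_blue and stand above 0.118 m or z of jar_blue in the frame of stand below 0.01 m or angle between jar_blue's own z axis and vertical above 0.3 rad)).
It fails at once if the mug, bowl or salt shaker is displaced or tipped (distance of any of mug, bowl, salt_shaker from where it was at the start of the episode above 0.02 m or angle between any of mug, bowl, salt_shaker's own z axis and vertical above 0.3 rad).
It also fails if it takes over 48 s, if anything falls off the work surface, if the arm or the gripper's body presses on something with over 40 N, if the wrist force passes 120 N, or if a joint passes its speed limit or range.

## Working session

There is one attempt and no reset: what is moved stays moved. The work goes in short steps, Python scripts to look and compute and a tool call to move; the robot and the scene stay as the last step left them, time stands still between calls to the robot, and variables do not carry over. Pictures are saved under pics/ and viewed, at most 10 in all, crops included, and the job is handed in when it is done.

Besides the shell and the picture viewer there is one more tool, called after "Emit:" as name(argument=value, ...), one argument or row to a line, values as JSON. drive_tool: Moves the arm, as the interface text tells. Its arguments: {"type":"object","properties":{"increments":{"type":"array"}},"required":["increments"]}

```bash
mkdir -p pics; cat > h.py <<'E'
import numpy as np, cv2
from workcell import env
def ray(cam,px,z):
    K=np.array(cam["K"]);E=np.array(cam["extrinsics"])
    R,t=E[:3,:3],E[:3,3]
    c=-R.T@t; d=R.T@np.linalg.inv(K)@np.array([px[0],px[1],1.])
    return c+d*(z-c[2])/d[2]
def proj(cam,p):
    K=np.array(cam["K"]);E=np.array(cam["extrinsics"])
    q=K@(E[:3,:3]@np.array(p,float)+E[:3,3]); return q[:2]/q[2]
E
python3 - <<'E'
from h import *
for n in ["top","scene"]:
    im=env.capture(n); cv2.imwrite(f"pics/{n}0.png",cv2.cvtColor(im,cv2.COLOR_RGB2BGR))
    c=env.camera_model(n);E=np.array(c["extrinsics"]);print(n,-E[:3,:3].T@E[:3,3],E[2,:3])
o=env.get_obs();print(o["time"],o["tcp_pos"],o["tool_rot"],o["finger_gap"])
E
```

```text
top [ 405.52474166    3.07786824 1429.53174686] [ 0.16290104 -0.00474716 -0.98663099]
scene [1072.44849802 -783.76198069  942.25869674] [-0.35622814  0.62771908 -0.69214902]
0.1 [148.95812334 606.5321531  226.02877148] [ 1.20145374e-01  9.92756067e-01 -6.91340336e-04 -3.93983386e-05] 92.18871079548171
```

View pics/top0.png

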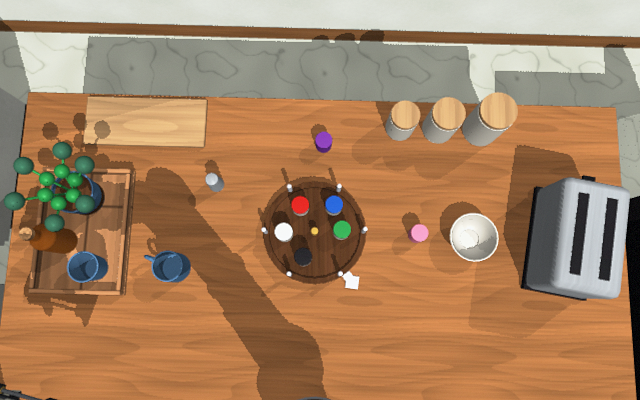

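View pics/scene0.png

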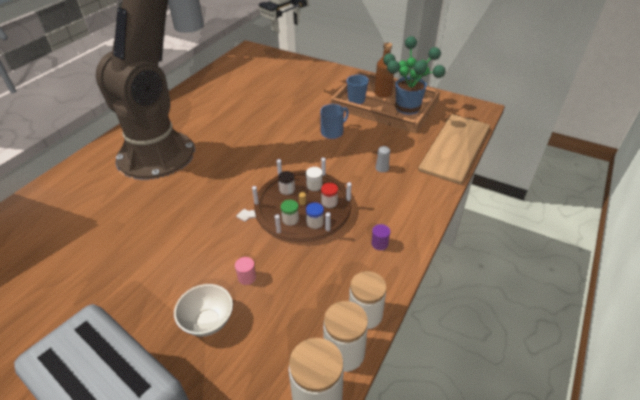

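Top view: the red-lidded jar is on the tray at (300,205), beside blue (334,205), green (342,230), black (303,256) and white (283,232). The pointer is at (350,282) and the knob at (315,231). Candidates for the target are the red jar (300,205) and the purple one (323,141), which is off the tray; I choose the red. Posts are at (290,186), (339,186), (365,229), (340,274), (289,274) and (264,230).

```bash
cat > m.py <<'E'
from h import *
def blob(m,box):
    M=np.zeros(m.shape,np.uint8);x0,y0,x1,y1=box;M[y0:y1,x0:x1]=m[y0:y1,x0:x1]
    n,l,s,c=cv2.connectedComponentsWithStats(M)
    i=1+np.argmax(s[1:,4]);return c[i],s[i,4]
def measure(save=None):
    im=env.capture("top");cam=env.camera_model("top")
    h=cv2.cvtColor(im,cv2.COLOR_RGB2HSV);H,S,V=[h[...,i].astype(int) for i in range(3)]
    red=((H<4)|(H>176))&(S>200)&(V>150)
    box=(255,170,375,300); out={}
    p,a=blob(red,box); out["red"]=ray(cam,p,91)[:2]
    gold=(H>15)&(H<30)&(S>150)&(V>150)
    p,a=blob(gold,(305,222,325,240)); out["knob"]=ray(cam,p,57)[:2]; out["ka"]=a
    w=(S<50)&(V>190)
    p,a=blob(w,(335,272,370,300)); out["ptr"]=ray(cam,p,6)[:2]; out["pa"]=a
    L=(S<70)&(V>150)
    M=np.zeros(L.shape,np.uint8);M[170:285,255:375]=L[170:285,255:375]
    n,l,s,c=cv2.connectedComponentsWithStats(M)
    out["posts"]=[ray(cam,c[i],88)[:2] for i in range(1,n) if s[i,4]>=3]
    if save: cv2.imwrite(save,cv2.resize(cv2.cvtColor(im[165:305,240:390],cv2.COLOR_RGB2BGR),None,fx=4,fy=4,interpolation=cv2.INTER_CUBIC))
    return out
E
python3 - <<'E'
from m import *
np.set_printoptions(precision=1,suppress=True)
o=measure("pics/crop1.png")
for k,v in o.items(): print(k,v)
k=o["knob"]
for p in o["posts"]+[o["red"],o["ptr"]]: d=p-k;print(p,np.hypot(*d),np.degrees(np.arctan2(d[1],d[0])))
cam=env.camera_model("top")
for n,px,z in [("mug",(171,267),90),("salt",(211,180),80),("bowl",(474,237),55),("pink",(419,232),80),("purple",(323,138),80)]: print(n,ray(cam,px,z)[:2])
E
```

```text
red [625.4  52.9]
knob [560.9  13.7]
ka 43
ptr [434.7 -86.7]
pa 219
posts [array([670.9,  82. ]), array([675., -49.]), array([600.8,  45.8]), array([553.3,  93.5]), array([556.1, 144.4]), array([ 565.1, -118. ]), array([437.8, -79.7]), array([445.3,  75.7])]
[670.9  82. ] 129.4658929456627 31.85848223495199
[675. -49.] 130.1952404289548 -28.78155626996146
[600.8  45.8] 51.22687060908291 38.81339627434941
[553.3  93.5] 80.2267401117694 95.45726265096499
[556.1 144.4] 130.75891165498473 92.10267540858051
[ 565.1 -118. ] 131.75266543050174 -88.16780881406218
[437.8 -79.7] 154.50783028572044 -142.83463155531322
[445.3  75.7] 131.224808025226 151.7914801337266
[625.4  52.9] 75.4803892536282 31.26401551458026
[434.7 -86.7] 161.27159850453077 -141.50917796232693
mug [454.5 376.6]
salt [686. 290.]
bowl [ 554.5 -412. ]
pink [ 561.4 -260.7]
purple [809.   -3.8]
```

View pics/crop1.png

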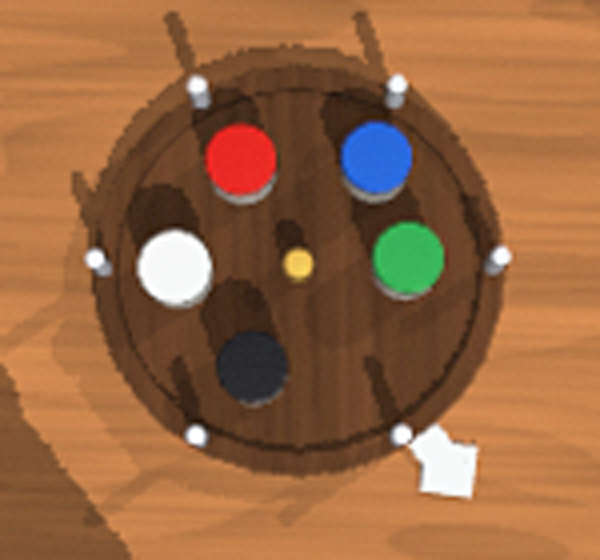

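```bash
python3 - <<'E'
from m import *
cam=env.camera_model("top")
im=cv2.imread("pics/top0.png");h=cv2.cvtColor(im,cv2.COLOR_BGR2HSV)
m=((h[...,1]<60)&(h[...,2]>190)).astype(np.uint8);M=np.zeros_like(m);M[276:300,335:370]=m[276:300,335:370]
ax=np.array([560.5,13.4])
ys,xs=np.nonzero(M);P=np.array([ray(cam,(x,y),6)[:2] for x,y in zip(xs,ys)])-ax
r=np.hypot(*P.T);a=np.degrees(np.arctan2(P[:,1],P[:,0]))
print(len(P),r.max(),a[r>r.max()-4])
for lo,hi in [(150,165),(165,180),(180,196)]:
    s=(r>lo)&(r<hi);print(lo,a[s].min(),a[s].max(),a[s].mean())
E
```

```text
176 189.50768092421765 [-141.07895228 -140.42225589 -142.24788891 -141.58284906 -140.92923864]
150 -148.172606590712 -134.6759796396898 -141.38272757585722
165 -149.10227932011585 -133.33575529801246 -141.1268218119855
180 -145.02457597767406 -137.61935741003984 -141.4454336303895
```

Emit:
drive_tool(
  increments=[
    [[0,0,0,0,-0.92],[0,0,0,0,-0.92],[0,0,0,0,-0.92],[0,0,0,0,0],[0,0,0,0,0]],
  ],
)

```text
time: 0.57
tcp_pos: [149.1, 606.8, 226.5]
tool_rot: [0.001, 1.0, -0.0, -0.0]
ft_force: [0.2, -0.0, -0.3]
finger_gap: 63.2
finger_force: 0.0
```

Emit:
drive_tool(
  increments=[
    [[0,-0.92,-0.95,0,0],[0,-0.92,-0.95,0,0],[0,-0.92,-0.95,0,0],[0,-0.92,-0.95,0,0],[0,-0.92,-0.95,0,0],[0,-0.92,-0.95,0,0],[0,-0.92,-0.95,0,0],[0,-0.92,-0.95,0,0]],
  ],
)

```text
time: 1.23
tcp_pos: [370.9, 377.4, 226.9]
tool_rot: [0.002, 1.0, 0.0, 0.0]
ft_force: [1.1, 0.4, 0.4]
finger_gap: 9.7
finger_force: 0.0
```

Emit:
drive_tool(
  increments=[
    [[0,-0.92,-0.95,0,0],[0,-0.92,-0.95,0,0],[0,-0.92,-0.95,0,0],[0,-0.92,-0.95,0,0],[0,-0.92,-0.95,0,0],[0,-0.92,-0.95,0,0],[0,0,0,0,0],[0,0,0,0,0]],
  ],
)

```text
time: 1.9
tcp_pos: [537.0, 205.2, 226.6]
tool_rot: [0.004, 1.0, -0.0, 0.0]
ft_force: [-0.6, 0.8, 0.1]
finger_gap: 0.4
finger_force: 0.0
```

Emit:
drive_tool(
  increments=[
    [[0,-0.88,-0.9,0,0],[0,-0.88,-0.9,0,0],[0,0,0,0.8,0],[0,0,0,0.8,0],[0,0,0,0.8,0],[0,0,0,0,0],[0,0,0,0,0]],
  ],
)

```text
time: 2.48
tcp_pos: [586.8, 155.1, 154.1]
tool_rot: [-0.0, 1.0, -0.0, -0.001]
ft_force: [0.1, -0.1, 0.1]
finger_gap: 0.3
finger_force: 0.0
```

```bash
python3 - <<'E'
from m import *
im=env.capture("top");cv2.imwrite("pics/t2.png",cv2.resize(cv2.cvtColor(im[120:320,200:420],cv2.COLOR_RGB2BGR),None,fx=3,fy=3))
E
```

```text
(no output)
```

View pics/t2.png

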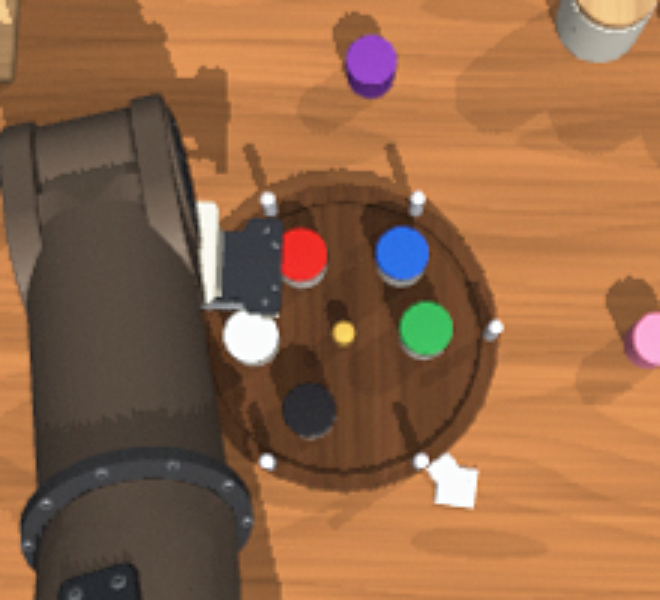

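The shut fingers hang just outside the rim, beside the left post and level with the gap at red. The arm is clear of the mug and salt shaker. Descending.

Emit:
drive_tool(
  increments=[
    [[0,0,0,0.77,0],[0,0,0,0.77,0],[0,0,0,0.77,0],[0,0,0,0.77,0],[0,0,0,0,0],[0,0,0,0,0]],
  ],
)

```text
time: 3.03
tcp_pos: [588.4, 154.6, 63.3]
tool_rot: [-0.0, 1.0, 0.0, -0.0]
ft_force: [0.8, -0.1, -0.1]
finger_gap: 0.3
finger_force: 0.0
```

```bash
python3 - <<'E'
import numpy as np
# circle r=141 about the axis, 3.6 deg steps, in tool units (tool x=-X, y=+Y)
ax=np.array([560.5,13.4]);r=141
for a in range(80,280,12):
    p=lambda t:ax+r*np.array([np.cos(np.radians(t)),np.sin(np.radians(t))])
    d=(p(a+12)-p(a))/30; print(a,a+12,p(a).round(0),"dx %.2f dy %.2f"%(-d[0],d[1]))
E
```

```text
80 92 [585. 152.] dx 0.98 dy 0.07
92 104 [556. 154.] dx 0.97 dy -0.14
104 116 [526. 150.] dx 0.92 dy -0.34
116 128 [499. 140.] dx 0.83 dy -0.52
128 140 [474. 125.] dx 0.71 dy -0.68
140 152 [452. 104.] dx 0.55 dy -0.81
152 164 [436.  80.] dx 0.37 dy -0.91
164 176 [425.  52.] dx 0.17 dy -0.97
176 188 [420.  23.] dx -0.03 dy -0.98
188 200 [421.  -6.] dx -0.24 dy -0.95
200 212 [428. -35.] dx -0.43 dy -0.88
212 224 [441. -61.] dx -0.60 dy -0.77
224 236 [459. -85.] dx -0.75 dy -0.63
236 248 [ 482. -103.] dx -0.87 dy -0.46
248 260 [ 508. -117.] dx -0.94 dy -0.27
260 272 [ 536. -125.] dx -0.98 dy -0.07
272 284 [ 565. -128.] dx -0.97 dy 0.14
```

Emit:
drive_tool(
  increments=[
    [[0,0.1,0,0,0],[0,0.12,0,0,0],[0,0.12,0,0,0],[0,0.12,0,0,0],[0,0.12,0,0,0],[0,0.14,0,0,0],[0,0.17,0,0,0],[0,0.2,0,0,0]],
  ],
)

```text
time: 3.7
tcp_pos: [555.4, 153.7, 62.5]
tool_rot: [0.0, 1.0, -0.0, 0.0]
ft_force: [0.9, -1.3, 0.5]
finger_gap: 0.4
finger_force: 0.7
```

Emit:
drive_tool(
  increments=[
    [[0,0.24,-0.03,0,0],[0,0.24,-0.03,0,0],[0,0.24,-0.04,0,0],[0,0.24,-0.05,0,0],[0,0.23,-0.07,0,0],[0,0.23,-0.08,0,0],[0,0.23,-0.09,0,0],[0,0.22,-0.1,0,0]],
  ],
)

```text
time: 4.37
tcp_pos: [498.8, 139.1, 62.4]
tool_rot: [0.0, 1.0, 0.0, 0.0]
ft_force: [2.0, -0.1, 0.6]
finger_gap: 0.5
finger_force: 0.7
```

Emit:
drive_tool(
  increments=[
    [[0,0.22,-0.11,0,0],[0,0.21,-0.12,0,0],[0,0.2,-0.14,0,0],[0,0.2,-0.15,0,0],[0,0.19,-0.16,0,0],[0,0.18,-0.17,0,0],[0,0.17,-0.17,0,0],[0,0.17,-0.18,0,0]],
  ],
)

```text
time: 5.03
tcp_pos: [452.7, 102.8, 62.3]
tool_rot: [0.0, 1.0, 0.0, -0.0]
ft_force: [0.1, 1.0, 0.2]
finger_gap: 0.2
finger_force: 0.4
```

Emit:
drive_tool(
  increments=[
    [[0,0.15,-0.19,0,0],[0,0.14,-0.2,0,0],[0,0.13,-0.21,0,0],[0,0.13,-0.21,0,0],[0,0.11,-0.22,0,0],[0,0.1,-0.22,0,0],[0,0.09,-0.23,0,0],[0,0.07,-0.24,0,0]],
  ],
)

```text
time: 5.7
tcp_pos: [425.4, 51.0, 62.3]
tool_rot: [-0.0, 1.0, 0.0, 0.0]
ft_force: [0.9, 0.8, 0.8]
finger_gap: 0.6
finger_force: 0.5
```

Emit:
drive_tool(
  increments=[
    [[0,0.06,-0.24,0,0],[0,0.05,-0.24,0,0],[0,0.04,-0.24,0,0],[0,0.02,-0.24,0,0],[0,0.01,-0.24,0,0],[0,0,-0.24,0,0],[0,-0.01,-0.24,0,0],[0,-0.03,-0.22,0,0]],
  ],
)

```text
time: 6.37
tcp_pos: [421.1, -6.2, 62.2]
tool_rot: [0.0, 1.0, -0.0, -0.0]
ft_force: [-0.0, 1.4, -0.4]
finger_gap: 0.4
finger_force: 0.5
```

```bash
python3 - <<'E'
from m import *
im=env.capture("top");cv2.imwrite("pics/t3.png",cv2.resize(cv2.cvtColor(im[120:320,200:420],cv2.COLOR_RGB2BGR),None,fx=3,fy=3))
print(env.get_obs()["tcp_pos"])
E
```

```text
[421.38022032  -7.42050768  62.26812285]
```

View pics/t3.png

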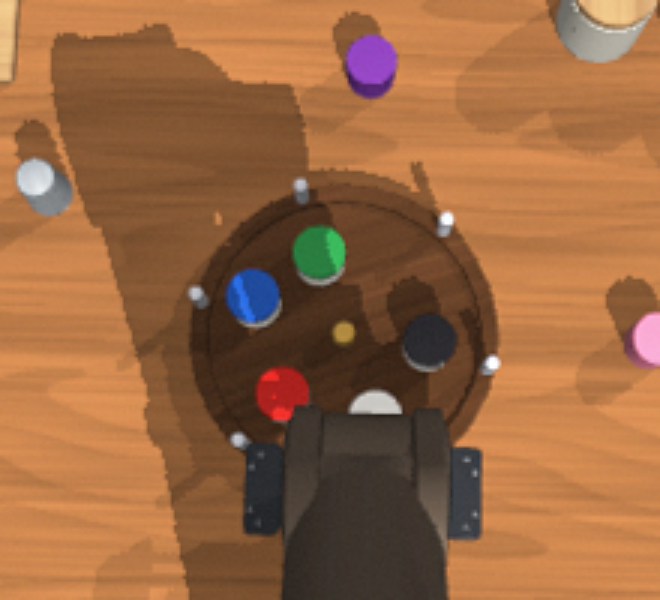

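All five jars stand and have ridden round. Red is at crop pixel (283,394), about 80° short of the pointer. Continuing.

Emit:
drive_tool(
  increments=[
    [[0,-0.05,-0.24,0,0],[0,-0.06,-0.24,0,0],[0,-0.06,-0.24,0,0],[0,-0.08,-0.23,0,0],[0,-0.1,-0.23,0,0],[0,-0.1,-0.22,0,0],[0,-0.11,-0.22,0,0],[0,-0.12,-0.21,0,0]],
  ],
)

```text
time: 7.08
tcp_pos: [442.1, -61.0, 62.3]
tool_rot: [0.0, 1.0, -0.0, -0.0]
ft_force: [-0.2, 0.3, 1.0]
finger_gap: 0.2
finger_force: 0.4
```

Emit:
drive_tool(
  increments=[
    [[0,-0.13,-0.2,0,0],[0,-0.14,-0.2,0,0],[0,-0.16,-0.19,0,0],[0,-0.17,-0.18,0,0],[0,-0.17,-0.17,0,0],[0,-0.18,-0.16,0,0],[0,-0.19,-0.15,0,0],[0,-0.2,-0.14,0,0]],
  ],
)

```text
time: 7.75
tcp_pos: [482.6, -102.4, 62.3]
tool_rot: [0.0, 1.0, 0.0, -0.0]
ft_force: [-0.8, 0.1, 0.2]
finger_gap: 0.4
finger_force: 0.4
```

Now at 236°; go on to about 258° and slow down.

Emit:
drive_tool(
  increments=[
    [[0,-0.2,-0.12,0,0],[0,-0.2,-0.11,0,0],[0,-0.2,-0.1,0,0],[0,-0.2,-0.09,0,0],[0,-0.19,-0.07,0,0],[0,-0.17,-0.05,0,0],[0,-0.13,-0.04,0,0],[0,-0.08,-0.02,0,0]],
  ],
)

```text
time: 8.42
tcp_pos: [523.8, -120.1, 62.3]
tool_rot: [-0.0, 1.0, -0.0, 0.0]
ft_force: [-0.5, 0.7, 0.3]
finger_gap: 0.5
finger_force: 0.3
```

```bash
python3 - <<'E'
from m import *
im=env.capture("top");cv2.imwrite("pics/t4.png",cv2.resize(cv2.cvtColor(im[120:320,200:420],cv2.COLOR_RGB2BGR),None,fx=3,fy=3))
print(env.get_obs()["tcp_pos"])
E
```

```text
[ 524.11694818 -120.17699927   62.38283345]
```

View pics/t4.png

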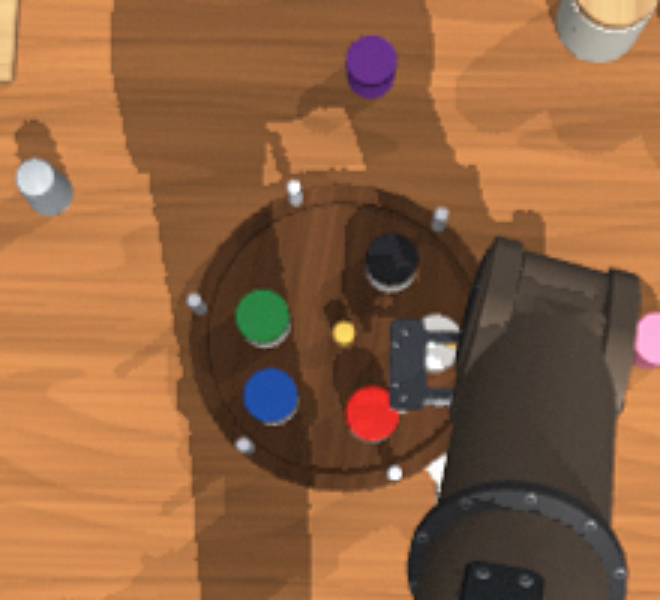

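Red is at crop (371,413), partly covered by the gripper; posts are visible at (394,473), (244,445), (196,300), (294,187) and (441,216). All jars are standing. I'll get the remaining turn from the posts.

```bash
python3 - <<'E'
from m import *
cam=env.camera_model("top");ax=np.array([560.5,13.4])
for q in [(394,473),(244,445),(196,300),(294,187),(441,216)]:
    d=ray(cam,(200+q[0]/3,120+q[1]/3),89)[:2]-ax;print(np.hypot(*d),np.degrees(np.arctan2(d[1],d[0]))%60)
d=ray(cam,(200+371/3,120+413/3),91)[:2]-ax;print("red",np.hypot(*d),np.degrees(np.arctan2(d[1],d[0]))%360)
E
```

```text
131.79527996616676 20.949014242292492
130.90768453969278 21.538311911738703
129.27919308160668 20.551933503103513
131.5254562920033 20.369913664783542
130.91432019908618 20.292406556562973
red 77.36894347928103 199.8925386619492
```

Emit:
drive_tool(
  increments=[
    [[0,-0.14,-0.04,0,0],[0,-0.2,-0.05,0,0],[0,-0.2,-0.04,0,0],[0,-0.2,-0.04,0,0],[0,-0.2,-0.02,0,0],[0,-0.17,-0.01,0,0],[0,-0.12,0,0,0],[0,-0.07,0,0,0]],
  ],
)

```text
time: 9.13
tcp_pos: [562.9, -125.9, 62.3]
tool_rot: [-0.0, 1.0, -0.0, 0.0]
ft_force: [-0.3, -0.2, -0.0]
finger_gap: 0.3
finger_force: 0.4
```

Emit:
drive_tool(
  increments=[
    [[0,-0.05,0,0,0],[0,-0.04,0,0,0],[0,0,0,0,0],[0,0,0,0,0]],
  ],
)

```text
time: 9.47
tcp_pos: [565.0, -126.1, 62.4]
tool_rot: [0.0, 1.0, -0.0, 0.0]
ft_force: [0.6, 0.1, -0.6]
finger_gap: 0.3
finger_force: 0.0
```

Emit:
drive_tool(
  increments=[
    [[0,0.2,-0.1,0,0],[0,0.2,-0.1,0,0],[0,0,0,0,0],[0,0,0,-0.5,0],[0,0,0,-0.9,0],[0,0,0,-0.9,0],[0,0,0,-0.9,0],[0,0,0,-0.9,0]],
  ],
)

```text
time: 10.13
tcp_pos: [552.3, -132.2, 186.7]
tool_rot: [0.0, 1.0, -0.0, -0.0]
ft_force: [0.3, 0.1, 0.3]
finger_gap: 0.3
finger_force: 0.0
```

Emit:
drive_tool(
  increments=[
    [[0,0,-0.9,-0.5,0],[0,0,-0.9,0,0],[0,0,-0.9,0,0],[0,0,-0.9,0,0],[0,0,-0.9,0,0],[0,0,-0.9,0,0],[0,0,0,0,0],[0,0,0,0,0]],
  ],
)

```text
time: 10.8
tcp_pos: [551.8, -296.2, 200.2]
tool_rot: [0.002, 1.0, -0.0, -0.0]
ft_force: [-0.4, 1.0, -0.3]
finger_gap: 0.6
finger_force: 0.0
```

```bash
python3 - <<'E'
from m import *
o=measure("pics/f.png");ax=np.array([560.5,13.4])
d=o["red"]-ax;f=np.radians(-141.3);u=np.array([np.cos(f),np.sin(f)])
print("ahead",d@u,"side",d@np.array([-u[1],u[0]]),np.degrees(np.arctan2(d[1],d[0]))%360)
for p in o["posts"]: q=p-ax;print(np.hypot(*q),np.degrees(np.arctan2(q[1],q[0]))%60)
s=env.get_obs();print(s["time"],s["tcp_pos"],s["ft_force"])
E
```

```text
ahead 75.93547100953606 side -0.46135659646790117 218.3518957447653
129.86524812923685 38.79212671678794
133.78677342441077 38.53404061681962
52.274441842067866 34.1080990199221
79.8365162599746 41.016002895674916
130.9211496077596 38.848677446899714
130.71318243400984 39.51754049956902
153.83802905632362 37.76419548300353
130.62917474482606 38.858513608217805
10.85 [ 552.34967442 -294.25860471  200.10280382] [ 0.66293249  0.50861322 -0.18646834]
```

View pics/f.png

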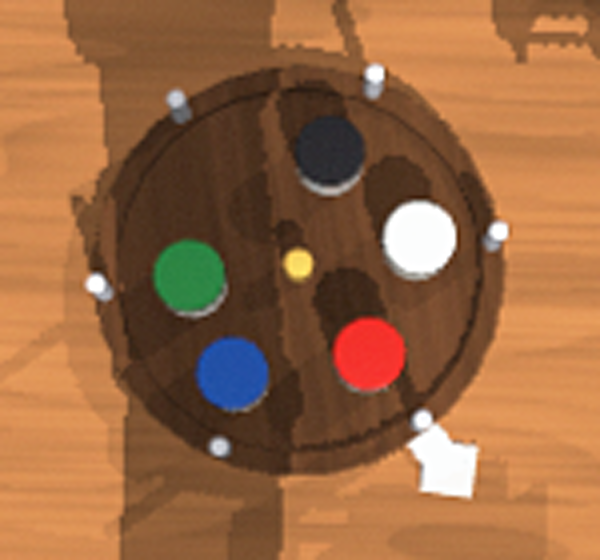

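The red jar at crop (369,354) is in line with the pointer: 0.5 mm to the side and 76 mm ahead of the axis. All five jars are standing and the robot is clear.

```bash
python3 -c "
from workcell import env
print(env.job_done())"
```

```text
the job is handed in; nothing more can be done
None
```

The job is handed in: the red-lidded jar is at rest at the front, about 0.5 mm off the pointer's line and 76 mm ahead of the axis by the last camera measurement, all five jars are upright, and the robot is touching nothing; `env.job_done()` gave no verdict.

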